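Hover the strainer over the crock

TASK

Lift the steel strainer by its bar out of the aluminium pot, carry it over the planter trough and hold it hovering level and centred one to two centimetres above the rim of the open crock, its bar in line with the crock's two lugs (either way round). The strainer must not touch planter or crock; leave the pot, crock and other things standing where they are. Finish while still holding the strainer motionless there: do not put it down or let go.

Things in the scene. Friction and masses are not known exactly. Their poses are not given: they have to be found in the camera images.
- strainer_center (a point): Centre (56 mm above the underside) of the loose steel basket strainer nested in the pot, 0.25 kg, 112 mm tall with its arched handle; z up, x along the bar. Basket 43 mm deep, 76 mm across at the bottom, 100 mm at the top; flange 128 mm across, 4 mm thick, its underside 42 mm above the strainer's, rests on the pot's rim. Two ears reach 86 mm out along +x and -x.
- strainer_bar (a point): Middle of the strainer's grip bar, 105 mm above its underside, on its axis. The square bar is 14 x 14 mm and 76 mm long along the strainer's x, open space above and beside it; the flange lies 59 mm below the bar's middle. It is carried at its ends by two thin wires that slope down and out to the flange.
- strainer_bottom (a point): Centre of the strainer's underside (its lowest point). Same axes as the strainer: x along the bar and ears, z up.
- pot_rim (a point): Centre of the mouth of the aluminium pot (loose, round, 120 mm across, 75 mm tall, two thin wire loops low on its sides), at the height of its rim. The strainer sits in it with its underside 42 mm below this point and about 5 mm clearance all round.
- crock_rim (a point): Centre of the open mouth of the ceramic crock, at the height of its rim (110 mm above the bench). Loose, about 1.8 kg, round, 156 mm across the belly, 140 mm across the rim, mouth 124 mm; z up, x along the line of its two solid lugs, which reach 107 mm from the axis on +x and -x, 66 to 84 mm above the bench.
- planter: Fixed concrete planter trough with five low succulents, between the pot and the crock, 440 mm long along its x, 110 mm wide along its y, 100 mm tall; the plants reach 142 mm above the bench. Origin at the centre of its underside.
- lid: Stone-grey lid of the crock lying flat on the bench at the left (from the robot), beyond the work, 152 mm across, 44 mm tall with its knob; origin at the centre of its underside. Leave alone.
- scoop: Red plastic scoop lying on the bench at the right (from the robot), beyond the work: tray 90 x 60 x 40 mm, handle along -x to 144 mm from its origin, which is under the tray's centre. Leave alone.
- jar: Glass jar with a steel cap, 68 mm across, 95 mm tall, standing on the bench to the left (from the robot); origin at the centre of its underside. Leave alone.

How it is judged:
On the way, in this order (a step that is already met when the one before it is completed fails the run):
1. the strainer is lifted clear of the pot (z of strainer_bottom in the frame of pot_rim above 0.008 m and contact force between strainer and pot below 0.2 N), for 0.05 s.
2. the strainer passes over the planter (y of strainer_bottom in the frame of planter between -0.055 and 0.055 m and x of strainer_bottom in the frame of planter between -0.23 and 0.23 m and height (world z) of strainer_bottom above 0.1 m), for 0.04 s.
At the end, for the whole second after the job is handed in: Strainer gripped, still, level within 8 deg, underside 4-30 mm above the crock's rim and within 15 mm of its centre, bar within 10 deg of the lug line, touching only the gripper; pot within 40 mm and crock, lid, scoop, jar within 20 mm of their start, upright (horizontal distance between strainer_bottom and crock_rim below 0.015 m and z of strainer_bottom in the frame of crock_rim between 0.004 and 0.03 m and angle between strainer_bottom's own z axis and vertical below 0.14 rad and angle between the x axis of strainer_bottom and the x axis of crock_rim, either way round below 0.18 rad and contact force between the fingers and strainer above 1 N and contact force between strainer and crock below 0.2 N and contact force between strainer and pot below 0.2 N and contact force between strainer and planter below 0.2 N and contact force between strainer and lid below 0.2 N and contact force between strainer and scoop below 0.2 N and contact force between strainer and jar below 0.2 N and linear speed of strainer below 0.02 m/s and angular speed of strainer below 0.2 rad/s and distance of each of lid, scoop, jar, crock_rim from where it was at the start of the episode below 0.02 m and distance of pot_rim from where it was at the start of the episode below 0.04 m and angle between each of pot_rim, crock_rim's own z axis and vertical below 0.1 rad); the arm keeps its last pose, push and grip.
It fails at once if the strainer touches the crock (contact force between strainer and crock above 0.5 N).
It fails at once if the strainer touches the planter (contact force between strainer and planter above 0.5 N).
It fails at once if the crock is pushed more than 20 mm (distance of crock_rim from where it was at the start of the episode above 0.02 m).
It fails at once if the pot is moved more than 40 mm or tipped (distance of pot_rim from where it was at the start of the episode above 0.04 m or angle between pot_rim's own z axis and vertical above 0.35 rad).
It fails at once if the lid, scoop or jar is moved more than 20 mm (distance of any of lid, scoop, jar from where it was at the start of the episode above 0.02 m).
It also fails if it takes over 43 s, if anything falls off the work surface, if the arm or the gripper's body presses on something with over 40 N, if the wrist force passes 120 N, or if a joint passes its speed limit or range.

ROBOT

A 7-joint arm with a two-finger parallel gripper is mounted at the origin on the work surface. World frame = base frame: x ahead of the robot, y to its left, z up, the work surface at z = 0. Lengths are in m, angles in rad, forces in N, time in s.
With the tool pointing down it reaches from about 0.4 to 0.9 m from the base axis. Payload 5.5 kg.
Tool frame: the origin (TCP) lies midway between the tips of the shut fingers; the grasp point (between the pads) lies 19 mm behind it (manip.grip_depth is the distance from the TCP to the grasp point, in m); z points along the fingers, x is the direction in which the jaws open and shut, and the axes are right-handed (so a half turn about z gives the same grasp; the last joint's range is limited). The gripper opens to 92 mm and grips with 3 to 60 N. Pads are 19 mm wide; open, the fingers measure 130 mm over their backs; the gripper's body (75 mm by 190 mm) begins 47 mm behind the grasp point.
Start: joints at [-1.008, 0.501, -0.427, 1.55, 0.221, 1.138, -0.21], TCP at [0.192, 0.621, 0.227] pointing down, gripper open.
Joint ranges: [-2.88, 2.88], [-0.31, 2.03], [-1.54, 1.56], [0.2, 2.42], [-1.41, 4.55], [0.19, 2.02], [-2.57, 2.57]. Speed limits (rad/s): [2.57, 2.57, 3.14, 3.14, 3.14, 3.14, 3.14].

INTERFACE

Orientations are given as a unit quaternion [x, y, z, w].
In Python, from bench import manip, effector, viewer gives the robot as it stands. Calls block until the motion is done:
- manip.move_pose(position, orientation): joint-space move of the TCP to a pose.
- manip.servo_line(position, ori=None, vel=0.15): straight line of the TCP; ori=None keeps the orientation; vel is the mean speed in m/s.
- manip.movej(angles): joint-space move.
- effector.open_jaws() and effector.close(f_grip=None): open the fingers fully, or close them until they stop; f_grip is the grip in N (None keeps the last).
- manip.sleep(seconds).
- manip.solve_ik(position, orientation): joint angles nearest the present ones, or None.
- viewer.get_image(name): name is "scene" or "top" or "wrist"; returns the picture (384x512x3 uint8, red, green, blue); there is no depth.
- viewer.get_calibration(name): a dict with "vfov" (degrees; the focal length in pixels is half the picture's height over the tangent of half this angle, whatever the lens; pixels are square), "cx", "cy" (the principal point, pixels), "dist_coeffs" ([k1, k2, p1, p2, k3] as OpenCV has them; the pictures are not rectified), "eye" and "attitude" of the camera in the world. Camera axes: x right, y down, z forward; pixel columns grow to the right and rows downward; lengths in m; the calibration is good to about 2 mm. A picture is of the moment at which its call begins: read the wrist's pose just before it. get_calibration takes no time and is no camera call; for the wrist camera it gives the pose at the moment of the call.
A pose or a line that the arm cannot do raises manip.PlanningError and nothing moves.
- manip.hand_in(): hands the job in, once; it reports no verdict.
Readings, each from a call of its own:
- manip.current_clock(): time.
- manip.current_q(): joint angles.
- manip.current_joint_velocities(): joint speeds.
- manip.current_tau(): joint torques, N m.
- manip.current_tool_pos(): TCP position.
- manip.current_tcp_rot(): TCP orientation.
- manip.current_force(): force on the tool from outside, world axes, zero at the start.
- manip.current_wrist_torque(): the same for the moment, N m.
- manip.current_finger_gap(): finger opening in m.
Only numpy, scipy, OpenCV 4.12 (cv2) and the standard library are available. Lean on these libraries where they do the work, as an engineer would, in place of code of your own. Each camera call takes 0.05 s, during which the arm holds its last target. There are 200 camera calls.

## Working session

There is one attempt and no reset: what is moved stays moved. The work goes in short steps, each a Python script; the robot and the scene stay as the last script left them, time stands still between calls to the robot, and variables do not carry over. Pictures are saved under pics/ and viewed, about 8 in all and at most 12, crops included, and the job is handed in when it is done.

```bash
mkdir -p pics; ls; cat > h.py <<'E'
import numpy as np, cv2
from scipy.spatial.transform import Rotation as R
from bench import manip, effector, viewer
def grab(name,fn):
    im=viewer.get_image(name); cv2.imwrite('pics/'+fn,im[:,:,::-1]); return im
def cam(name):
    c=viewer.get_calibration(name); f=192/np.tan(np.radians(c['vfov'])/2)
    K=np.array([[f,0,c['cx']],[0,f,c['cy']],[0,0,1.]])
    a=np.array(c['attitude'],float)
    Rm=a if a.shape==(3,3) else R.from_quat(a).as_matrix()
    return K,np.array(c['dist_coeffs'],float),np.array(c['eye']),Rm
def proj(C,P):
    K,d,e,Rm=C; P=np.atleast_2d(P)
    rv=cv2.Rodrigues(Rm.T)[0]
    return cv2.projectPoints(P.astype(float),rv,-Rm.T@e,K,d)[0].reshape(-1,2)
def unproj(C,px,z):
    K,d,e,Rm=C
    n=cv2.undistortPoints(np.array(px,float).reshape(-1,1,2),K,d).reshape(-1,2)
    r=np.c_[n,np.ones(len(n))]@Rm.T
    return e+r*((z-e[2])/r[:,2:])
E
python3 - <<'E'
from h import *
for n in('scene','top','wrist'):
    grab(n,n+'0.png'); print(n,viewer.get_calibration(n))
a=cv2.imread('pics/top0.png');cv2.imwrite('pics/top0b.png',cv2.resize(a,(800,600),interpolation=cv2.INTER_CUBIC))
a=cv2.imread('pics/scene0.png');cv2.imwrite('pics/scene0b.png',cv2.resize(a,(800,600),interpolation=cv2.INTER_CUBIC))
print(manip.current_tcp_rot(),manip.current_clock(),manip.current_finger_gap())
E
```

```text
pics
scene {'vfov': 55.11276054495099, 'cx': 257.84823961403873, 'cy': 193.0530826263642, 'dist_coeffs': array([-0.02826424,  0.        ,  0.        ,  0.        ,  0.        ]), 'eye': array([1.23645088, 0.33661195, 1.03256536]), 'attitude': array([ 0.55786489,  0.76784177, -0.25947248, -0.17854919])}
top {'vfov': 43.246754549583315, 'cx': 255.47717697319285, 'cy': 192.7897696110655, 'dist_coeffs': array([0.05816217, 0.        , 0.        , 0.        , 0.        ]), 'eye': array([0.5166842 , 0.11834512, 1.46095117]), 'attitude': array([-0.69677729,  0.71685827, -0.01034791,  0.02255097])}
wrist {'vfov': 69.71137057882774, 'cx': 256.3213821590477, 'cy': 190.1285595535566, 'dist_coeffs': array([-0.06797133,  0.        ,  0.        ,  0.        ,  0.        ]), 'eye': array([0.12386943, 0.64158903, 0.38252216]), 'attitude': array([0.79749905, 0.58791423, 0.07967822, 0.10956048])}
[ 8.04787171e-01  5.93563009e-01 -6.13454186e-04  4.32536347e-04] 0.15 0.09210011639480827
```

View pics/top0b.png

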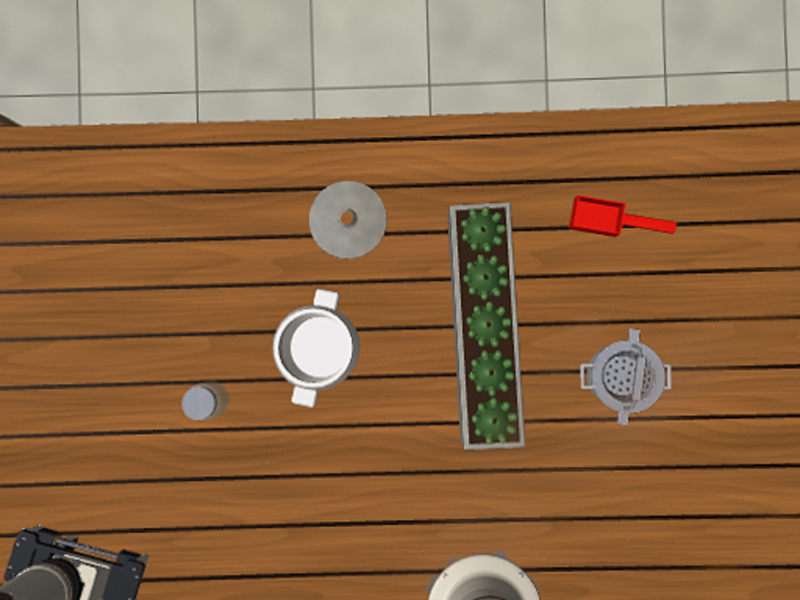

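View pics/scene0b.png

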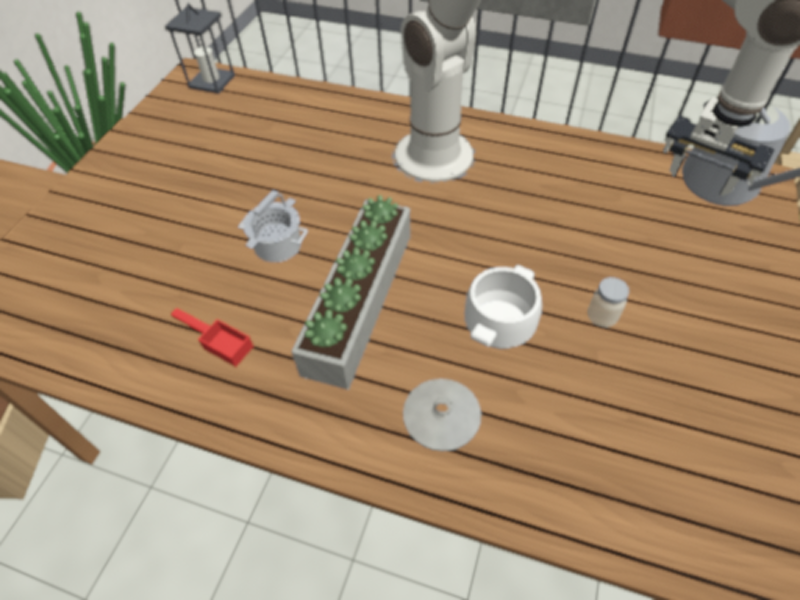

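Top view (800x600 scale): the crock's rim is at about (316,347), with lugs at (326,297) and (304,400). The strainer's flange is at about (628,377), with ears at (635,333) and (622,421). The planter centre is at about (487,326). Next I'll overlay a model on both views to refine these.

```bash
cat > fit.py <<'E'
from h import *
def circ(c,r,z,n=80):
    t=np.linspace(0,2*np.pi,n); return np.c_[c[0]+r*np.cos(t),c[1]+r*np.sin(t),np.full(n,z)]
def seg(c,a,p):  # local pts (x,y,z) -> world
    p=np.array(p,float); M=R.from_euler('z',a).as_matrix(); return p@M.T+np.r_[c[0],c[1],0]
def models(s,sa,c,ca):
    st=[circ(s,.064,.079),seg(s,sa,[[-.038,.007,.145],[.038,.007,.145],[.038,-.007,.145],[-.038,-.007,.145],[-.038,.007,.145]]),seg(s,sa,[[-.086,0,.077],[-.06,0,.077]]),seg(s,sa,[[.086,0,.077],[.06,0,.077]])]
    cr=[circ(c,.070,.110),circ(c,.062,.110),seg(c,ca,[[-.107,0,.084],[-.075,0,.084]]),seg(c,ca,[[.107,0,.084],[.075,0,.084]])]
    return st,cr
def overlay(C,im,M,px,half,Z,draw=True):
    x0,y0=np.round(px-half).astype(int); cr=im[y0:y0+2*half,x0:x0+2*half][:,:,::-1]
    o=cv2.resize(cr,None,fx=Z,fy=Z,interpolation=cv2.INTER_CUBIC)
    if draw:
        for k,P in enumerate(M):
            q=(proj(C,P)-[x0,y0]+.5)*Z-.5
            cv2.polylines(o,[np.round(q).astype(int)],False,[(0,0,255),(0,220,0),(255,0,0),(255,0,255)][k],1,cv2.LINE_AA)
    return o
def sheet(s,sa,c,ca,ims,fn):
    st,cr=models(s,sa,c,ca); rows=[]
    for n in('top','scene'):
        C=cam(n)
        rows.append(np.hstack([overlay(C,ims[n],m,proj(C,[*p,z])[0],38,300/76) for m,p,z in((st,s,.09),(cr,c,.1))]))
    cv2.imwrite('pics/'+fn,np.vstack(rows))
E
python3 - <<'E'
from fit import *
C=cam('top'); k=1/1.5625
u=lambda p,z: unproj(C,(np.array(p)+.5)*k-.5,z)[:,:2]
e=u([(635,333),(622,421)],.077); l=u([(326,294),(304,402)],.084)
s=u([(628,377)],.079)[0]; c=u([(316,347)],.11)[0]
ang=lambda e: np.arctan2(*(e[0]-e[1])[::-1])
print('s',s,e.mean(0),ang(e),'c',c,l.mean(0),ang(l),'planter',u([(487,326)],.1))
print('jar',u([(201,403)],.09),'pl corners',u([(451,206),(510,204),(524,447),(464,449)],.1))
ims={n:cv2.imread(f'pics/{n}0.png')[:,:,::-1] for n in('top','scene')}
sheet((s+e.mean(0))/2,ang(e),c,ang(l),ims,'ov1.png')
E
```

```text
s [ 0.43357182 -0.26609433] [ 0.4336836  -0.26750202] -0.1898354595781656 c [0.50300582 0.29193695] [0.50136811 0.29700661] -0.22380866889145568 planter [[ 0.53194627 -0.01469382]]
jar [[0.40816695 0.50378254]] pl corners [[ 0.75038963  0.04303076]
 [ 0.75054384 -0.06317105]
 [ 0.31591837 -0.07255643]
 [ 0.31481438  0.03363944]]
```

View pics/ov1.png

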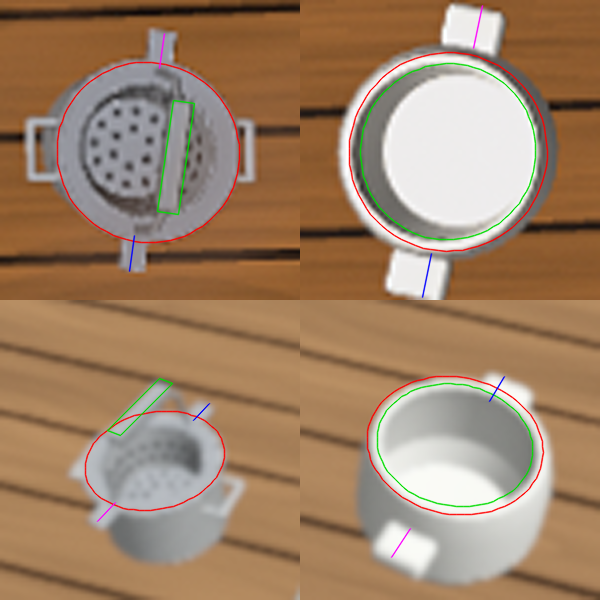

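Crock overlay is ~8 crop px (≈5 mm) off in y in the top view. Strainer overlay agrees within ~2–3 mm. I'll refine with close wrist views of the crock, then the strainer.

```bash
cat > view.py <<'E'
from fit import *
def quat(yaw): # tool down, tool x at angle yaw
    return (R.from_euler('z',yaw)*R.from_euler('x',np.pi)).as_quat()
def camoff():
    C=cam('wrist'); T=R.from_quat(manip.current_tcp_rot())
    return T.inv().apply(C[2]-np.array(manip.current_tool_pos())), C[3][:,2]
def pick(yaws,p):
    best=None; q0=np.array(manip.current_q())
    for y in yaws:
        q=manip.solve_ik(p,quat(y))
        if q is not None:
            d=np.abs(np.array(q)-q0).max(); print('yaw',round(y,3),np.round(q,2))
            if best is None or d<best[0]: best=(d,y)
    return best[1]
E
python3 - <<'E'
from view import *
off,fw=camoff(); print('off',off,fw)
sa=-.19; s=np.array([.4336,-.2668]); c=np.array([.502,.2965])
yaw=pick([sa+np.pi/2,sa-np.pi/2],[*s,.25])
import json
for nm,t,zr in (('crock',c,.11),('str',s,.11)):
    d=R.from_quat(quat(yaw)).apply(off)
    p=np.array([t[0]-d[0],t[1]-d[1],.25])
    if nm=='str': p[:2]=s+ (p[:2]-s)*.9
    # shift for optical tilt ignored
    print(nm,p,np.hypot(*p[:2]))
    manip.move_pose(p,quat(yaw)); manip.sleep(.3)
    C=cam('wrist'); grab('wrist',f'w_{nm}.png'); np.savez(f'w_{nm}.npz',K=C[0],d=C[1],e=C[2],R=C[3]); print(manip.current_clock())
st,cr=models(s,sa,c,-.224)
o=[]
for nm,m,P in(('crock',cr,[*c,.11]),('str',st,[*s,.09])):
    z=np.load(f'w_{nm}.npz'); C=(z['K'],z['d'],z['e'],z['R'])
    im=cv2.imread(f'pics/w_{nm}.png')[:,:,::-1]; px=proj(C,P)[0]; print(px)
    px=np.clip(px,130,[512-130,384-130])
    o.append(overlay(C,im,m,px,130,400/260))
cv2.imwrite('pics/ov2.png',np.hstack(o)); print(yaw)
E
```

```text
off [-1.52648842e-04 -7.12112328e-02 -1.56602771e-01] [ 0.25591094 -0.08106085 -0.96329576]
yaw 1.381 [-0.09  0.23  0.68  1.9  -0.16  1.07  2.04]
yaw -1.761 [-0.15  0.24  0.76  1.91 -0.19  1.07 -1.08]
crock [0.43204144 0.30979897 0.25      ] 0.5316344687848873
2.375
str [ 0.37063729 -0.25483092  0.25      ] 0.44978973348579526
4.7667
[256.14072121 115.48520357]
[256.23509467 122.25956841]
-1.7607963267948965
```

View pics/ov2.png

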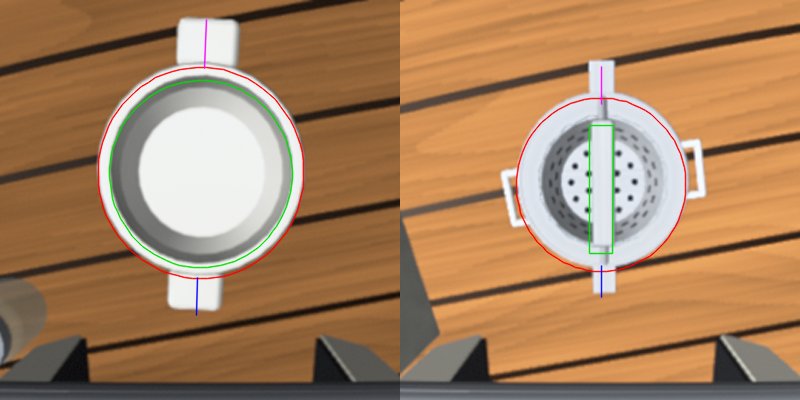

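Left (crock): the rim sits about 4 px (2.8 mm) further forward than the overlay, and the lugs show yaw ≈ -0.24. Right (strainer): the bar spans (601,120)–(601,247), about 5 px (3.2 mm) forward, and the lateral position and yaw match. I'm applying these corrections and grasping.

```bash
python3 - <<'E'
from view import *
s=np.array([.4367,-.2674]); yaw=-.19-np.pi/2
manip.move_pose([*s,.20],quat(yaw))
manip.servo_line([*s,.119],vel=.08); manip.sleep(.2)
print('pre',manip.current_force(),manip.current_tool_pos())
effector.close(f_grip=30); manip.sleep(.3)
print('closed',manip.current_force(),manip.current_finger_gap())
manip.servo_line([*s,.135],vel=.03); print(manip.current_force())
manip.servo_line([*s,.265],vel=.08); manip.sleep(.3)
print('up',manip.current_force(),manip.current_wrist_torque(),manip.current_finger_gap(),manip.current_tool_pos(),manip.current_clock())
a=grab('scene','scene1.png'); b=grab('wrist','w1.png'); t=grab('top','top1.png')
p=proj(cam('scene'),[*s,.2])[0]; q=proj(cam('top'),[*s,.15])[0]
def crop(im,p,h=50):
    x,y=np.clip(np.round(p-h).astype(int),0,[512-2*h,384-2*h]);return cv2.resize(im[y:y+2*h,x:x+2*h,::-1],(400,400),interpolation=cv2.INTER_CUBIC)
cv2.imwrite('pics/v1.png',np.hstack([crop(a,p),cv2.resize(b[:,:,::-1],(400,300),interpolation=cv2.INTER_AREA).repeat(1,0) if 0 else cv2.copyMakeBorder(cv2.resize(b[:,:,::-1],(400,300)),50,50,0,0,0)]))
E
```

```text
pre [-0.25942468 -1.14388685 -0.14663338] [ 0.43702488 -0.26745456  0.11939713]
closed [-0.25518728 -1.55690179 -0.04006082] 0.013779775343017078
[-0.90235893 -0.57714969 -3.36582727]
up [-0.14124786 -0.9521443  -3.18048431] [-0.00717995  0.13402464 -0.02730925] 0.013465601148286127 [ 0.43662433 -0.26740046  0.26486372] 10.8167
```

View pics/v1.png

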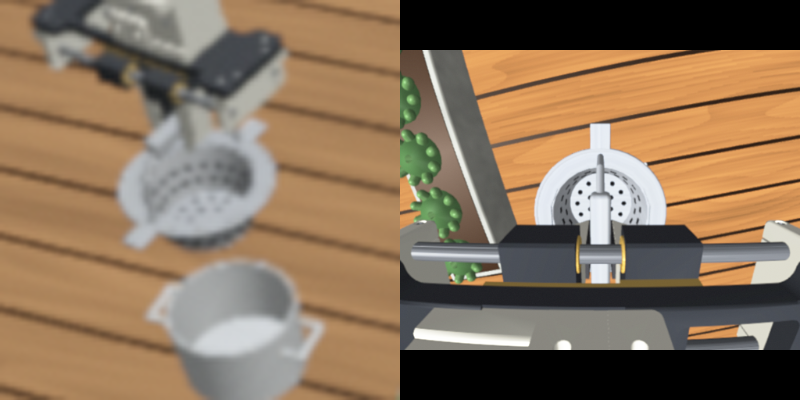

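The strainer is free above the pot, gripped across the bar, weighing about 3 N; the pot is still standing. Next I'll carry it over the planter to a higher hover and check there.

```bash
python3 - <<'E'
from view import *
c=np.array([.5047,.2960]); ca=-.242
manip.servo_line([*c,.265],ori=quat(ca-np.pi/2),vel=.12); manip.sleep(.3)
manip.servo_line([*c,.235],vel=.06); manip.sleep(.5)
p=manip.current_tool_pos(); print(p,manip.current_force(),manip.current_wrist_torque(),manip.current_finger_gap(),manip.current_clock())
dz=p[2]-.119
st,cr=models(p[:2],ca,c,ca)
st=[x+[0,0,dz] for x in st]; st[1]=np.array([st[2][0],st[3][0]]) 
st=[st[0],cr[0],st[2],st[3]]
o=[]
for n in('scene','top'):
    im=grab(n,n+'2.png'); C=cam(n); o.append(overlay(C,im,st,proj(C,[*c,.13])[0],42,400/84)); o.append(overlay(C,im,st,proj(C,[*c,.13])[0],42,400/84,False))
w=grab('wrist','w2.png')
cv2.imwrite('pics/v2.png',cv2.resize(np.vstack([np.hstack(o[:2]),np.hstack(o[2:])]),(600,600)) )
E
```

```text
[0.50471985 0.29604781 0.23511076] [-0.26695671  0.39074398 -2.20587381] [-0.00043577  0.1843619  -0.01425985] 0.01363873685807086 17.2917
```

View pics/v2.png

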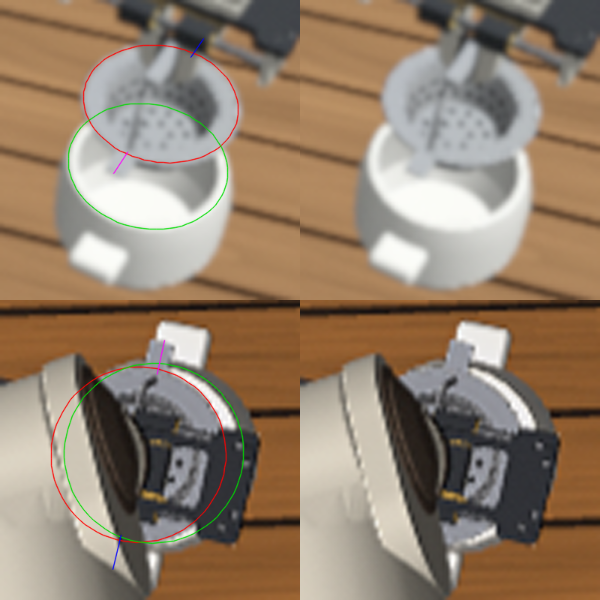

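View pics/w2.png

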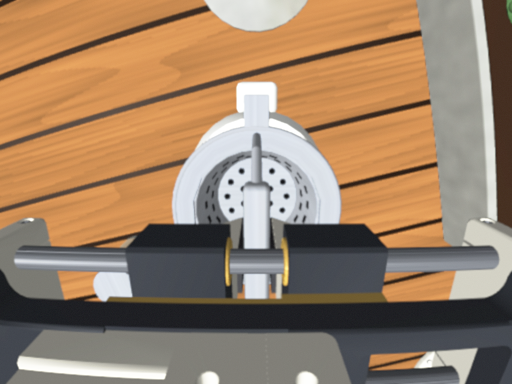

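Scene and top views: the strainer is above the crock, with the overlays agreeing to about 1 raw px. Wrist view: the ear (257,95) and lug (257,83) line up. Next, a numeric pitch and longitudinal check in the wrist view.

```bash
python3 - <<'E'
from view import *
c=np.array([.5047,.2960]); ca=-.242; p=manip.current_tool_pos(); dz=p[2]-.119
C=cam('wrist'); im=cv2.imread('pics/w2.png')[:,:,::-1]
st,cr=models(p[:2],ca,c,ca); st=[x+[0,0,dz] for x in st]
lug=seg(c,ca,[[.107,-.02,.084],[.107,.02,.084]])
bar=st[1]
o=overlay(C,im,[st[0],cr[0],bar,np.vstack([lug,st[3]])],np.array([256,150]),100,4)
cv2.imwrite('pics/v3.png',o[:600,:])
print(proj(C,st[3]),proj(C,lug))
E
```

```text
[[255.91769772  94.83136987]
 [255.95720527 133.06978954]] [[275.03161536  80.90888263]
 [237.07573292  80.93958779]]
```

View pics/v3.png

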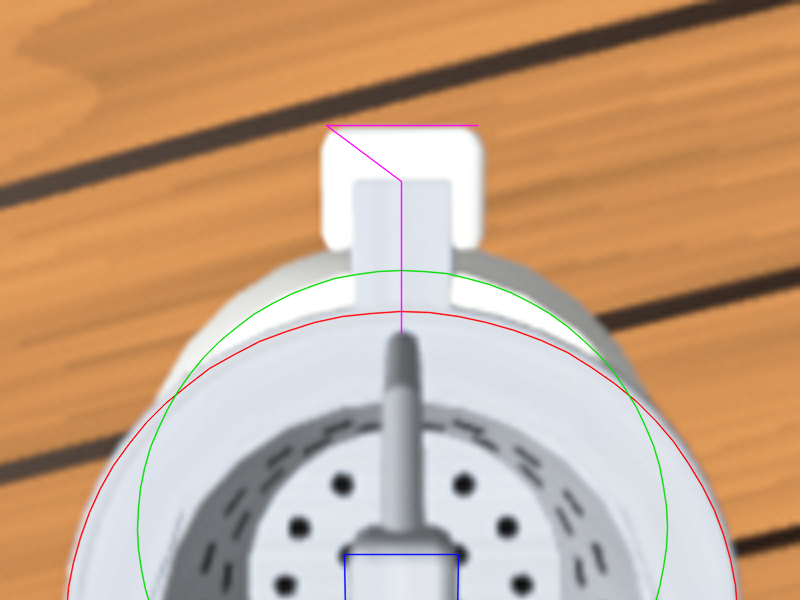

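The model matches everything in the wrist view to about 1 mm: ear tip, flange, lug tip and rim. The strainer is level and centred, so I'll lower it to about 16 mm and hand in.

```bash
python3 - <<'E'
from view import *
manip.servo_line([.5047,.2960,.212],vel=.04); manip.sleep(1.0)
print(manip.current_tool_pos(),manip.current_force(),np.abs(manip.current_joint_velocities()).max(),manip.current_finger_gap(),manip.current_clock())
ca=-.242;p=manip.current_tool_pos(); C=cam('wrist'); im=grab('wrist','w3.png')
print('ear tip',proj(C,seg(p[:2],ca,[[.086,0,.079+p[2]-.119]])))
print(cv2.cvtColor(im,cv2.COLOR_RGB2GRAY)[84:104,256])
manip.hand_in()
E
```

```text
[0.50470342 0.29598755 0.21200202] [-0.47431101 -0.29706511 -3.39614188] 0.0020594209301544666 0.013878192633688714 19.1667
ear tip [[255.94012203  94.59589784]]
[255 255 255 255 255 255 255 255 255 255 245 225 227 229 228 229 229 229
 228 229]
the job is handed in; nothing more can be done
```

I lifted the strainer by its bar out of the pot and carried it over the planter. It was hovering still and gripped about 16 mm above the crock's rim when I handed the job in at about 19 s. No verdict was reported.

**Last checks:**
- **Grip and stillness:** The finger gap was 13.9 mm on the 14 mm bar. The force on the tool was about 3.4 N down, roughly the strainer's weight, with no sign of contact. The joints were near zero speed.
- **Level and position:** In the last wrist picture the ear tip was within 1 px of where a level strainer should put it. At the higher hover, ears, lugs, flange and rim all matched the model to about 1 mm, with bar and lugs in line.

**Disagreements:**
- **Camera offset:** The top and scene cameras placed both strainer and crock about 3 mm differently from the wrist camera along x. I used the wrist estimates for both, so the offset should cancel out.
- **Scene view:** It showed the flange about 1 px (about 3 mm) off prediction, which is within the calibration tolerance.

I did not measure the pot's position after the lift; it looked upright and in place. I also did not re-measure the lid, scoop and jar, but the arm was never moved close to them.

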